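Find the rattling case and present it

TASK

One of the three sealed wooden cases has something loose in it: take them in turn from the robot's left to its right, lift each clear of its bay and shake or rock it briskly to feel whether it rattles, and put each back down in its own bay before lifting the next (the last may stay in the gripper if it is the one). Then present the case that rattles: hold it out level and still over the middle of the round scorched board, about 10 cm above it, and finish while holding it there, with the other two cases seated in their bays and the rest of the bench left undisturbed.

Things in the scene. Friction and masses are not known exactly. Their poses are not given: they have to be found in the camera images.
- case_left: the left one, as seen from the robot's base (left is +y), of three equal sealed wooden cases. 110 mm long (its x), 56 mm wide (y), 52 mm high (z up); origin at the centre of its underside. About 0.3 kg in all. Grip it from above across its width. It stands in the left bay
- bay_left (a point): centre of the floor of the left bay (+y of the holder's three, 100 mm apart along the holder's y), axes as the holder's. A case fits in with its length along x and 6 mm to spare on every side; the rim strips around are 10 mm high and 5 mm thick (6 mm at the ends)
- case_middle: the middle one, as seen from the robot's base (left is +y), of three equal sealed wooden cases. Size, origin and grip as the left one. Which case rattles is drawn afresh each time: in that one a heavy round lump (0.135 kg, nearly half the case's weight) rolls freely, up to 34 mm either way from the middle along the length, 7 mm across
- bay_middle (a point): centre of the floor of the middle bay (centre of the holder's three, 100 mm apart along the holder's y), axes as the holder's. A case fits in with its length along x and 6 mm to spare on every side; the rim strips around are 10 mm high and 5 mm thick (6 mm at the ends)
- case_right: the right one, as seen from the robot's base (left is +y), of three equal sealed wooden cases. As the left one. The rattler is felt as knocks, or, tipped lengthwise 0.2 rad or more, as its weight shifting to the low end within a second (0.04 N m about the middle). The other two hold a snug pack as heavy that shifts 1 mm at most; the weights differ a little at random
- bay_right (a point): centre of the floor of the right bay (-y of the holder's three, 100 mm apart along the holder's y), axes as the holder's. A case fits in with its length along x and 6 mm to spare on every side; the rim strips around are 10 mm high and 5 mm thick (6 mm at the ends)
- holder: fixed plywood holder, a flat board 140 mm (its x) by 400 mm (its y, from -160 to +240) and 6 mm thick with three rimmed bays at y = +100, 0 and -100 mm; origin on the table top under the middle bay. The side strips of two neighbouring bays leave 22 mm between them
- board: round scorched wooden board lying fixed on the table beyond the holder, 110 mm in diameter, 14 mm thick; origin at the centre of its underside: the place over which the case is presented
- sanding_block: bystander: cork sanding block 45 x 70 x 32 mm, beside the board; origin under its centre
- tape_measure: bystander: round grey tape measure 52 mm across, 30 mm high, on the holder's free left (+y) end; origin under its centre
- mallet: bystander: rubber mallet lying on the robot's right, handle 26 mm thick towards its -x, 290 mm long, head 54 mm thick and 90 mm long along its y; origin on the table, under the handle, 90 mm from the head's centre
- glue: bystander: white glue bottle, 60 mm across, 150 mm high, standing at the far left; origin under its centre
- screwdriver: bystander: wooden-handled screwdriver with a slim steel shaft lying at the left, handle to its -x, about 25 mm high; origin under its middle
- offcut: bystander: dark wood offcut 60 x 90 x 30 mm at the far right; origin under its centre
Things that resemble listed ones, but are neither listed nor needed, are in the scene too. Leave any green or yellow look-alike of the case_left alone.

How it is judged:
On the way, in this order (a step that is already met when the one before it is completed fails the run):
1. the left case is lifted clear of its bay and shaken, the others standing in theirs (z of case_left in the frame of bay_left above 0.025 m and (linear speed of case_left above 0.12 m/s or angular speed of case_left above 0.4 rad/s) and horizontal distance between case_middle and bay_middle below 0.011 m and z of case_middle in the frame of bay_middle below 0.004 m and angle between each of case_middle, case_right's own z axis and vertical below 0.08 rad and horizontal distance between case_right and bay_right below 0.011 m and z of case_right in the frame of bay_right below 0.004 m), for 0.06 s.
2. with the left case back in its bay, the middle case is lifted clear and shaken (z of case_middle in the frame of bay_middle above 0.025 m and (linear speed of case_middle above 0.12 m/s or angular speed of case_middle above 0.4 rad/s) and horizontal distance between case_left and bay_left below 0.011 m and z of case_left in the frame of bay_left below 0.004 m and angle between each of case_left, case_right's own z axis and vertical below 0.08 rad and horizontal distance between case_right and bay_right below 0.011 m and z of case_right in the frame of bay_right below 0.004 m), for 0.06 s.
3. with the left and middle cases back in their bays, the right case is lifted clear and shaken (z of case_right in the frame of bay_right above 0.025 m and (linear speed of case_right above 0.12 m/s or angular speed of case_right above 0.4 rad/s) and horizontal distance between case_left and bay_left below 0.011 m and z of case_left in the frame of bay_left below 0.004 m and angle between each of case_left, case_middle's own z axis and vertical below 0.08 rad and horizontal distance between case_middle and bay_middle below 0.011 m and z of case_middle in the frame of bay_middle below 0.004 m), for 0.06 s.
At the end, for the whole second after the job is handed in: the rattling case is gripped (over 1 N), still, level within 0.2 rad, its underside's centre within 40 mm of the board's centre seen from above and 50 to 220 mm above the table; the other two rest untouched, upright on the floors of their own bays, within 11 mm of centre (((distance between inner0_c0 and case_left below 0.06 m and contact force between case_left and the fingers above 1 N and horizontal distance between case_left and board below 0.04 m and z of case_left in the frame of board between 0.05 and 0.22 m and angle between case_left's own z axis and vertical below 0.2 rad and linear speed of case_left below 0.05 m/s and horizontal distance between case_middle and bay_middle below 0.011 m and z of case_middle in the frame of bay_middle below 0.004 m and angle between each of case_middle, case_right's own z axis and vertical below 0.08 rad and linear speed of each of case_middle, case_right below 0.02 m/s and contact force between each of case_middle, case_right and the fingers below 0.1 N and horizontal distance between case_right and bay_right below 0.011 m and z of case_right in the frame of bay_right below 0.004 m) or (distance between inner0_c0 and case_middle below 0.06 m and contact force between case_middle and the fingers above 1 N and horizontal distance between case_middle and board below 0.04 m and z of case_middle in the frame of board between 0.05 and 0.22 m and angle between case_middle's own z axis and vertical below 0.2 rad and linear speed of case_middle below 0.05 m/s and horizontal distance between case_left and bay_left below 0.011 m and z of case_left in the frame of bay_left below 0.004 m and angle between each of case_left, case_right's own z axis and vertical below 0.08 rad and linear speed of each of case_left, case_right below 0.02 m/s and contact force between each of case_left, case_right and the fingers below 0.1 N and horizontal distance between case_right and bay_right below 0.011 m and z of case_right in the frame of bay_right below 0.004 m) or (distance between inner0_c0 and case_right below 0.06 m and contact force between case_right and the fingers above 1 N and horizontal distance between case_right and board below 0.04 m and z of case_right in the frame of board between 0.05 and 0.22 m and angle between case_right's own z axis and vertical below 0.2 rad and linear speed of case_right below 0.05 m/s and horizontal distance between case_left and bay_left below 0.011 m and z of case_left in the frame of bay_left below 0.004 m and angle between each of case_left, case_middle's own z axis and vertical below 0.08 rad and linear speed of each of case_left, case_middle below 0.02 m/s and contact force between each of case_left, case_middle and the fingers below 0.1 N and horizontal distance between case_middle and bay_middle below 0.011 m and z of case_middle in the frame of bay_middle below 0.004 m))); the arm keeps its last pose, push and grip.
It fails at once if a bystander (sanding block, tape measure, mallet, glue bottle, screwdriver or offcut) is shifted by more than 30 mm (distance of any of sanding_block, tape_measure, mallet, glue, screwdriver, offcut from where it was at the start of the episode above 0.03 m).
It also fails if it takes over 72 s, if anything falls off the work surface, if the arm or the gripper's body presses on something with over 40 N, if the wrist force passes 120 N, or if a joint passes its speed limit or range.

ROBOT

A 6-joint arm with a two-finger parallel gripper is mounted at the origin on the work surface. World frame = base frame: x ahead of the robot, y to its left, z up, the work surface at z = 0. Lengths are in m, angles in rad, forces in N, time in s.
With the tool pointing down it reaches from about 0.35 to 0.775 m from the base axis. Payload 7.3 kg.
Tool frame: the origin (TCP) lies midway between the tips of the shut fingers; the grasp point (between the pads) lies 19 mm behind it (ctrl.pinch_z is the distance from the TCP to the grasp point, in m); z points along the fingers, y is the line along which they close (so a half turn about z gives the same grasp; the last joint's range is limited). The gripper opens to 92 mm and grips with 3 to 60 N. Pads are 19 mm wide; open, the fingers measure 130 mm over their backs; the gripper's body (75 mm by 190 mm) begins 47 mm behind the grasp point.
Start: joints at [1.141, 0.342, 1.524, -0, 1.275, -0.146], TCP at [0.147, 0.504, 0.227] pointing down, gripper open.
Joint ranges: [-2.53, 2.53], [-0.77, 2.02], [0.04, 2.7], [-1, 4.14], [0.28, 2.66], [-3.11, 3.11]. Speed limits (rad/s): [2.57, 2.57, 3.14, 3.14, 3.14, 3.14].

INTERFACE

Orientations are given as a unit quaternion [x, y, z, w].
In Python, from cell import ctrl gives the robot as it stands. The module is installed in compiled form; this text tells all that it offers.
- The arm moves only by the shell command python3 -m jog 'ROWS'. ROWS is text: rows parted by semicolons, each of 5 numbers parted by spaces: the shift along the tool's x, y, z in mm, then the turn about the tool's z in degrees, then the opening, from -1 (shut) to 1 (fully open). In form: tx ty tz yaw claw; .... A call has 1 to 5 rows; each row shifts and turns the commanded pose from where the row before left it, along the tool's axes as they then stand; what a row does not reach is not made up. A row lasts 1/8 s, in which the tool goes at most 62.5 mm and 10.7 degrees, less where a joint would pass 70% of its speed; a pose out of reach is approached as far as the arm can. A call is refused whole if a number of a shift passes 62.5 or a number of a turn 10.7, either way. A call with a gripper value outside its range is refused whole. The fingers move at their own pace and stop on an object; the grip force is fixed at half the most. Time passes only in rows, so rows that do not move let the fingers close. It gives the time, the measured TCP pose, the force, the opening and the grip force at its end, in the units of the state.
- ctrl.get_obs(): the state, without advancing time (a new reading comes with each control period).
- ctrl.snapshot(name): name is "scene" or "side" or "wrist"; returns a dict with "img" (480x640x3 uint8, blue, green, red), "fx", "fy", "cx", "cy" (pixels), "k1" (the pictures are not rectified: a ray, as slopes to the right and down, at radius r is drawn at 1 + k1 r^2 times it, then the intrinsics apply), "R" (3x3) and "t" (3): a world point X has camera coordinates R X + t; the wrist camera has in their place "T_tool_cam" (4x4, takes a point from camera to tool coordinates, whose origin is the TCP and whose axes are the flange's). Camera axes: x right, y down, z forward; pixel columns grow to the right and rows downward; lengths in m; the calibration is good to about 2 mm. A picture is of the moment at which its call begins: read the wrist's pose just before it. There is no depth.
- ctrl.sign_off(): hands the job in; it is judged then, once.
The state is a dict: "t": time; "joint_positions": joint angles; "joint_velocities": joint speeds; "tau": joint torques, N m; "ee_pos": TCP position; "eef_rot": TCP orientation; "ft_force": force on the tool from outside, world axes, zero at the start; "moment": the same for the moment, N m; "gripper_width": finger opening in m; "grip_force": force on a finger pad.
Only numpy, scipy, OpenCV 4.12 (cv2) and the standard library are available. Lean on these libraries where they do the work, as an engineer would, in place of code of your own. Each camera call takes 0.05 s, during which the arm holds its last target. There are 200 camera calls.

## Working session

There is one attempt and no reset: what is moved stays moved. The work goes in short steps, Python scripts to look and compute and a shell command to move; the robot and the scene stay as the last step left them, time stands still between calls to the robot, and variables do not carry over. Pictures are saved under pics/ and viewed, at most 10 in all, crops included, and the job is handed in when it is done.

```bash
mkdir -p pics
python3 - <<'E'
from cell import ctrl
import cv2
o=ctrl.get_obs();print({k:(v if k in('t','ee_pos','eef_rot','gripper_width','ft_force') else 0) for k,v in o.items()})
for n in("scene","side"):
    s=ctrl.snapshot(n);cv2.imwrite(f"pics/{n}0.png",s["img"]);print(n,s["fx"],s["k1"],s["R"],s["t"])
E
```

```text
{'t': 0.0, 'joint_positions': 0, 'joint_velocities': 0, 'tau': 0, 'ee_pos': array([0.14680743, 0.50364955, 0.22606006]), 'eef_rot': array([ 1.41396968e-01,  9.89952700e-01, -7.13208962e-04, -2.02628587e-04]), 'ft_force': array([ 0.08068019, -0.53188783, -0.6322513 ]), 'moment': 0, 'grip_force': 0, 'gripper_width': 0.09200784609674753}
scene 519.5891303510456 -0.030591460412974607 [[ 0.23106616  0.97272924  0.02015588]
 [ 0.61226798 -0.12927815 -0.78000966]
 [-0.75613249  0.19257463 -0.62544278]] [-0.1378731  -0.26571907  1.7477995 ]
side 454.08359930070276 -0.11760397295145171 [[-0.98369759 -0.17869703  0.02016007]
 [-0.14216801  0.70412468 -0.69569871]
 [ 0.11012409 -0.68722326 -0.71805075]] [0.48483407 0.09154851 0.93982506]
```

View pics/scene0.png

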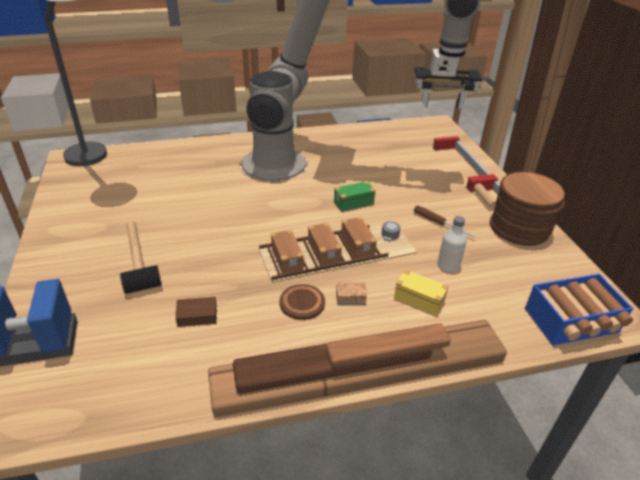

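View pics/side0.png

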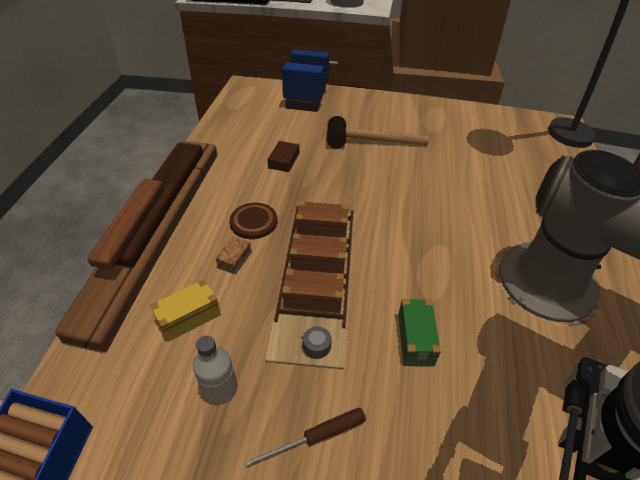

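The side view shows three wooden cases at about (312,285), (318,248) and (322,212), which are left, middle and right. The green case (419,332) and the yellow one (186,309) are look-alikes to leave alone. The board is at (254,220). Next I'll make a rectified top view at case-top height.

```bash
cat > h.py <<'E'
import numpy as np,cv2
from cell import ctrl
def proj(s,P):
    K=np.array([[s["fx"],0,s["cx"]],[0,s["fy"],s["cy"]],[0,0,1.]])
    R,t=np.array(s["R"]),np.array(s["t"])
    return cv2.projectPoints(np.asarray(P,float).reshape(-1,3),cv2.Rodrigues(R)[0],t,K,np.array([s["k1"],0,0,0.]))[0][:,0]
def top(s,z,x0,x1,y0,y1,ppm):
    # image up = +x, image left = +y
    xs=np.arange(x1,x0,-1/ppm);ys=np.arange(y1,y0,-1/ppm)
    X,Y=np.meshgrid(xs,ys,indexing='ij')
    p=proj(s,np.stack([X,Y,np.full_like(X,z)],-1)).astype(np.float32).reshape(*X.shape,2)
    im=cv2.remap(s["img"],p[...,0],p[...,1],cv2.INTER_CUBIC)
    for x in np.arange(np.ceil(x0*20)/20,x1,.05):
        r=int((x1-x)*ppm);cv2.line(im,(0,r),(6,r),(0,255,0),1);cv2.putText(im,f"{x:.2f}",(8,r+4),0,.35,(0,255,0),1)
    for y in np.arange(np.ceil(y0*20)/20,y1,.05):
        c=int((y1-y)*ppm);cv2.line(im,(c,0),(c,6),(0,255,0),1);cv2.putText(im,f"{y:.2f}",(c-12,18),0,.35,(0,255,0),1)
    return im
E
python3 - <<'E'
from h import *
def w(s,u,v,z):
    K=np.array([[s["fx"],0,s["cx"]],[0,s["fy"],s["cy"]],[0,0,1.]])
    n=cv2.undistortPoints(np.array([[[u,v]]],float),K,np.array([s["k1"],0,0,0.]))[0,0]
    R,t=np.array(s["R"]),np.array(s["t"]);d=R.T@[*n,1];c=-R.T@t
    return (c+d*(z-c[2])/d[2]).round(3)
s=ctrl.snapshot("side")
for n,p,z in (("L",(312,285),.05),("M",(318,248),.05),("R",(322,212),.05),("board",(254,220),.014),("glue",(215,395),0),("tape",(317,340),.03),("block",(234,252),.03)): print(n,w(s,*p,z))
c=w(s,318,248,.058)
im=[top(ctrl.snapshot(n),.058,c[0]-.12,c[0]+.24,c[1]-.18,c[1]+.2,1050) for n in("side","scene")]
print(im[0].shape,c-[.12,.18,0])
cv2.imwrite("pics/top.png",cv2.resize(np.hstack(im),None,fx=1,fy=1))
E
```

```text
L [0.484 0.147 0.05 ]
M [0.491 0.052 0.05 ]
R [ 0.502 -0.055  0.05 ]
board [ 0.654 -0.037  0.014]
glue [0.607 0.373 0.   ]
tape [0.455 0.251 0.03 ]
block [0.662 0.079 0.03 ]
(378, 399, 3) [ 0.37  -0.121  0.058]
```

View pics/top.png

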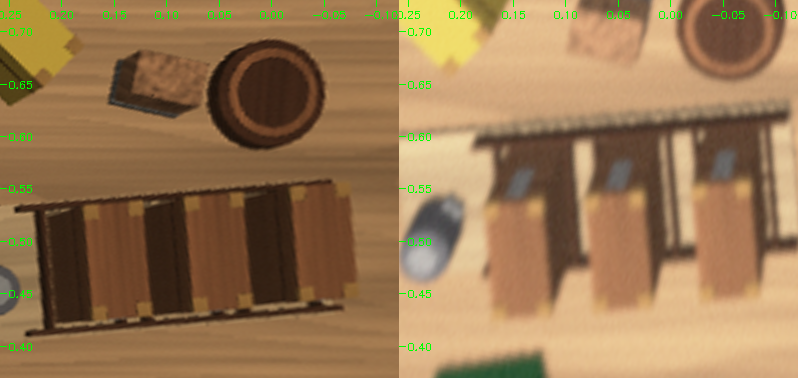

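The top view shows the left, middle and right cases at about (0.482,0.147), (0.4925,0.049) and (0.501,-0.051), with the holder yawed about +5°. The board is at about (0.655,-0.037). The bays show no other candidates. I'll move over the left case.

```bash
python3 -m jog '0 0 0 -10.6 0.7; 0 0 0 -10.6 0.7; -38 -48 0 0 0.7; -38 -48 0 0 0.7; -38 -48 0 0 0.7'; python3 -m jog '-38 -48 0 0 0.7; -38 -48 0 0 0.7; -38 -48 0 0 0.7; -38 -48 0 0 0.7; -38 -48 0 0 0.7'; python3 -m jog '0 0 0 0 0.7; 0 0 0 0 0.7'
cat >> h.py <<'E'
from scipy.spatial.transform import Rotation as Ro
def wrist():
    o=ctrl.get_obs();s=dict(ctrl.snapshot("wrist"))
    T=np.eye(4);T[:3,:3]=Ro.from_quat(o["eef_rot"]).as_matrix();T[:3,3]=o["ee_pos"]
    M=np.linalg.inv(T@np.array(s["T_tool_cam"]));s["R"]=M[:3,:3];s["t"]=M[:3,3];return o,s
E
python3 - <<'E'
from h import *
o,s=wrist();print(o["ee_pos"],Ro.from_quat(o["eef_rot"]).as_matrix().round(3).tolist())
a=top(s,.058,.36,.76,-.14,.22,1050)
b=top(s,.014,.36,.76,-.14,.22,1050)
cv2.imwrite("pics/w1.png",np.hstack([a,b]))
E
```

```text
t: 0.88
ee_pos: [0.2739, 0.3691, 0.2268]
eef_rot: [-0.044, 0.999, 0.0, 0.0]
ft_force: [0.8, 0.8, 0.2]
gripper_width: 0.0784
grip_force: 0.0
t: 1.5
ee_pos: [0.4841, 0.1459, 0.2268]
eef_rot: [-0.043, 0.999, 0.0, 0.0]
ft_force: [-0.2, 1.2, 1.1]
gripper_width: 0.0778
grip_force: 0.0
t: 1.75
ee_pos: [0.4824, 0.1478, 0.2264]
eef_rot: [-0.043, 0.999, 0.0, -0.001]
ft_force: [0.8, -0.2, -0.3]
gripper_width: 0.0779
grip_force: 0.0
[0.48236408 0.14782562 0.22641377] [[-0.996, -0.085, -0.001], [-0.085, 0.996, 0.0], [0.001, 0.0, -1.0]]
```

View pics/w1.png

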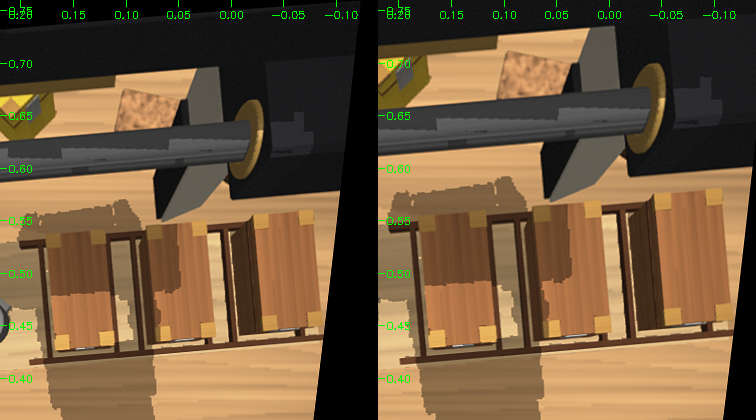

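Wrist view, rectified: the left case is centred at crop pixel (81,291), i.e. (0.483,0.143). The middle is at (0.492,0.047) and the right at (0.503,-0.054). Yaw matches. I'll descend on the left case.

```bash
python3 -m jog '0 -4.5 40 0 0.7; 0 0 50 0 0.7; 0 0 50 0 0.7; 0 0 40 0 0.7; 0 0 20 0 0.7'; python3 -m jog '0 0 0 0 0.7; 0 0 0 0 -1; 0 0 0 0 -1; 0 0 0 0 -1; 0 0 0 0 -1'; python3 -m jog '0 0 0 0 -1; 0 0 0 0 -1'
```

```text
t: 2.42
ee_pos: [0.4812, 0.1446, 0.025]
eef_rot: [-0.044, 0.999, -0.0, -0.002]
ft_force: [0.1, 0.4, -0.1]
gripper_width: 0.0782
grip_force: 0.0
t: 3.05
ee_pos: [0.4839, 0.1436, 0.0278]
eef_rot: [-0.043, 0.999, 0.0, 0.001]
ft_force: [-0.9, 2.8, 6.3]
gripper_width: 0.0559
grip_force: 30.0
t: 3.3
ee_pos: [0.4839, 0.1436, 0.0278]
eef_rot: [-0.043, 0.999, 0.0, 0.001]
ft_force: [-0.6, 3.6, 7.5]
gripper_width: 0.0556
grip_force: 30.0
```

```bash
cat > m.sh <<'E'
python3 -c "
from cell import ctrl
import numpy as np
o=ctrl.get_obs();print('  OBS',round(o['t'],2),np.round(o['ft_force'],2),np.round(o['moment'],3),np.round(o['ee_pos'],4),round(o['gripper_width'],4))"
E
python3 -m jog '0 0 -20 0 -1; 0 0 -35 0 -1; 0 0 -35 0 -1; 0 0 0 0 -1; 0 0 0 0 -1' >/dev/null; sh m.sh;  python3 -m jog '0 0 0 0 -1; 0 0 0 0 -1'>/dev/null; sh m.sh
for i in 1 2 3; do
python3 -m jog '45 0 0 0 -1'>/dev/null; sh m.sh
python3 -m jog '-45 0 0 0 -1'>/dev/null; sh m.sh
done
python3 -m jog '0 0 0 0 -1'>/dev/null; sh m.sh
python3 -m jog '0 0 0 0 -1'>/dev/null; sh m.sh
python3 -m jog '0 0 0 0 -1'>/dev/null; sh m.sh
python3 -m jog '0 0 0 0 -1'>/dev/null; sh m.sh
```

```text
OBS 3.92 [ 0.55 -0.34 -3.48] [ 0.069 -0.001 -0.035] [0.4824 0.1429 0.1157] 0.056
  OBS 4.17 [-0.41  1.19 -3.44] [ 0.025 -0.017  0.038] [0.4827 0.1431 0.1157] 0.0559
  OBS 4.3 [-1.09 -0.11 -2.36] [0.028 0.038 0.003] [0.4402 0.1392 0.1162] 0.0557
  OBS 4.42 [ 2.19  0.22 -2.66] [ 0.072 -0.224  0.011] [0.4688 0.1419 0.1114] 0.0561
  OBS 4.55 [-0.42  0.14 -2.63] [0.025 0.108 0.013] [0.4445 0.1396 0.1157] 0.0554
  OBS 4.67 [ 2.34 -0.37 -2.86] [ 0.091 -0.178  0.04 ] [0.4685 0.1418 0.1106] 0.0558
  OBS 4.8 [-0.23  0.28 -2.16] [0.    0.156 0.008] [0.4444 0.1395 0.1155] 0.0559
  OBS 4.92 [ 3.    0.71 -1.66] [ 0.044 -0.194  0.011] [0.4686 0.1418 0.1106] 0.0558
  OBS 5.05 [ 0.4  -0.5  -2.49] [ 0.052  0.011 -0.02 ] [0.485  0.1431 0.116 ] 0.0554
  OBS 5.17 [-0.04  0.15 -1.16] [ 0.007 -0.03   0.019] [0.4831 0.1431 0.1163] 0.0562
  OBS 5.3 [-0.2  -0.3  -2.67] [ 0.045  0.004 -0.018] [0.4829 0.1432 0.1166] 0.0559
  OBS 5.42 [-0.63 -0.65 -2.51] [ 0.087 -0.004  0.004] [0.4831 0.1432 0.1168] 0.0559
```

```bash
cat > snap.py <<'E'
from cell import ctrl
import numpy as np
m=[]
for i in range(10):
    ctrl.snapshot("wrist");o=ctrl.get_obs();m.append([o['moment'][1],o['ft_force'][0]])
m=np.array(m);print('My',m[:,0].round(3),'mean',m[2:,0].mean().round(4),'sd',m[2:,0].std().round(4),'Fx',m[:,1].round(1))
E
python3 -m jog '45 0 0 0 -1'>/dev/null; python3 snap.py
python3 -m jog '-45 0 0 0 -1'>/dev/null; python3 snap.py
```

```text
My [ 0.513  0.007 -0.043  0.031 -0.015 -0.002  0.017 -0.036  0.003  0.065] mean 0.0025 sd 0.0332 Fx [-8.6  0.9  0.4  0.3 -0.1  0.3  0.3  0.7 -0.8 -0.5]
My [-0.533  0.054  0.118  0.03   0.054  0.002  0.019  0.031 -0.01  -0.002] mean 0.0301 sd 0.0385 Fx [ 8.4 -0.6 -0.6 -0.6 -0.4 -0.4  0.6 -0.3 -0.6 -0.1]
```

```bash
python3 -m jog '0 0 0 0 -1; 0 0 35 0 -1; 0 0 35 0 -1; 0 0 12 0 -1; 0 0 6 0 -1' >/dev/null; sh m.sh; python3 -m jog '0 0 0 0 -1; 0 0 0 0 0.7; 0 0 0 0 0.7; 0 0 0 0 0.7; 0 0 0 0 0.7'; python3 -m jog '0 0 -40 0 0.7; 0 0 -50 0 0.7; 0 0 -40 0 0.7; 0 0 0 0 0.7; 0 0 0 0 0.7'
python3 - <<'E'
from h import *
o,s=wrist();print(o["ee_pos"])
cv2.imwrite("pics/w2.png",top(s,.058,.36,.66,-.14,.25,1500))
E
```

```text
OBS 7.3 [ 0.21 -0.04 -2.78] [ 0.03   0.004 -0.05 ] [0.4835 0.1432 0.0287] 0.0563
t: 7.92
ee_pos: [0.4835, 0.1432, 0.029]
eef_rot: [-0.043, 0.999, 0.0, 0.0]
ft_force: [0.6, -0.1, 0.7]
gripper_width: 0.0778
grip_force: 0.0
t: 8.55
ee_pos: [0.4828, 0.1431, 0.1581]
eef_rot: [-0.043, 0.999, -0.0, -0.001]
ft_force: [-0.4, -0.1, -1.7]
gripper_width: 0.0783
grip_force: 0.0
[0.48276912 0.14306118 0.1580798 ]
```

View pics/w2.png

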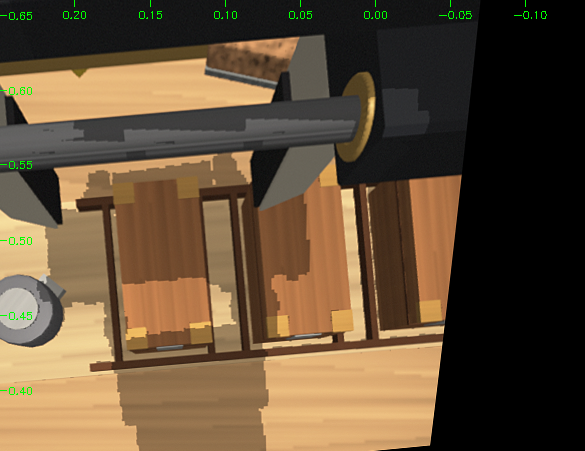

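The left case is seated in its bay with corners from (113,183) to (211,343). Next is the middle case.

```bash
python3 -m jog '0 -49 0 0 0.7; 0 -48 0 0 0.7; 0 0 0 0 0.7; 0 0 50 0 0.7; 0 0 50 0 0.7'; python3 -m jog '0 0 20 0 0.7; 0 0 12 0 0.7; 0 0 0 0 0.7; 0 0 0 0 -1; 0 0 0 0 -1';sh m.sh; python3 -m jog '0 0 0 0 -1; 0 0 0 0 -1; 0 0 0 0 -1'; sh m.sh
```

```text
t: 9.22
ee_pos: [0.4913, 0.0472, 0.057]
eef_rot: [-0.043, 0.999, 0.0, 0.0]
ft_force: [0.6, -0.2, -0.2]
gripper_width: 0.0782
grip_force: 0.0
t: 9.85
ee_pos: [0.4923, 0.0466, 0.0276]
eef_rot: [-0.043, 0.999, -0.0, 0.001]
ft_force: [1.1, -0.6, -0.2]
gripper_width: 0.0626
grip_force: 0.0
  OBS 9.85 [ 1.09 -0.63 -0.22] [0.052 0.01  0.012] [0.4923 0.0466 0.0276] 0.0626
t: 10.22
ee_pos: [0.4921, 0.0467, 0.0275]
eef_rot: [-0.043, 0.999, 0.0, 0.001]
ft_force: [-1.0, 2.5, 6.6]
gripper_width: 0.0558
grip_force: 30.0
  OBS 10.22 [-0.97  2.51  6.58] [ 0.46   0.111 -0.015] [0.4921 0.0467 0.0275] 0.0558
```

```bash
python3 -m jog '0 0 -20 0 -1; 0 0 -35 0 -1; 0 0 -35 0 -1; 0 0 0 0 -1; 0 0 0 0 -1' >/dev/null; sh m.sh;  python3 -m jog '0 0 0 0 -1; 0 0 0 0 -1'>/dev/null; sh m.sh
for i in 1 2 3; do
python3 -m jog '45 0 0 0 -1'>/dev/null; sh m.sh
python3 -m jog '-45 0 0 0 -1'>/dev/null; sh m.sh
done
python3 -m jog '0 0 0 0 -1'>/dev/null; sh m.sh
python3 -m jog '0 0 0 0 -1'>/dev/null; sh m.sh
python3 -m jog '0 0 0 0 -1'>/dev/null; sh m.sh
python3 -m jog '0 0 0 0 -1'>/dev/null; sh m.sh
python3 -m jog '45 0 0 0 -1'>/dev/null; python3 snap.py
python3 -m jog '-45 0 0 0 -1'>/dev/null; python3 snap.py
```

```text
OBS 10.85 [-0.46 -0.31 -3.46] [-0.003  0.013 -0.045] [0.4908 0.0464 0.1157] 0.0559
  OBS 11.1 [-0.25  0.49 -2.43] [ 0.049 -0.012  0.005] [0.4911 0.0465 0.1157] 0.0557
  OBS 11.22 [-0.92  0.15 -3.06] [0.026 0.056 0.06 ] [0.4485 0.0424 0.1162] 0.0559
  OBS 11.35 [ 2.68 -0.61 -3.03] [-0.019 -0.249  0.095] [0.4769 0.0474 0.1115] 0.0558
  OBS 11.47 [-1.19  0.13 -2.94] [ 0.021  0.032 -0.021] [0.4529 0.0421 0.1158] 0.0556
  OBS 11.6 [ 3.11 -0.24 -1.92] [ 0.036 -0.202  0.046] [0.4767 0.0474 0.1106] 0.0559
  OBS 11.72 [-0.71  0.36 -2.7 ] [0.038 0.132 0.014] [0.4528 0.0421 0.1156] 0.0562
  OBS 11.85 [ 2.76 -0.12 -1.7 ] [ 0.038 -0.213  0.001] [0.4767 0.0474 0.1106] 0.0556
  OBS 11.97 [ 0.17 -0.15 -2.34] [ 0.004 -0.001 -0.032] [0.4933 0.0465 0.116 ] 0.0558
  OBS 12.1 [-0.34 -0.59 -2.55] [ 0.073  0.039 -0.034] [0.4914 0.0465 0.1162] 0.0557
  OBS 12.22 [ 0.08 -0.3  -3.4 ] [ 0.081  0.014 -0.052] [0.4913 0.0465 0.1166] 0.0558
  OBS 12.35 [-0.27 -0.16 -2.26] [ 0.016 -0.01  -0.043] [0.4914 0.0465 0.1168] 0.0561
My [ 0.545 -0.005 -0.012 -0.034 -0.044  0.01  -0.011 -0.008 -0.033  0.037] mean -0.0118 sd 0.0246 Fx [-8.3  0.4  0.4  0.1  0.5  0.6  0.6 -0.1  0.3  0. ]
My [-0.467  0.002  0.072  0.104 -0.043  0.002 -0.006  0.01   0.053  0.048] mean 0.0299 sd 0.0445 Fx [ 7.8  1.  -0.9 -0.8  0.1  0.3 -0.3  0.4 -0.1 -0.6]
```

```bash
python3 -m jog '0 0 0 0 -1; 0 0 35 0 -1; 0 0 35 0 -1; 0 0 12 0 -1; 0 0 6 0 -1' >/dev/null; sh m.sh; python3 -m jog '0 0 0 0 -1; 0 0 0 0 0.7; 0 0 0 0 0.7; 0 0 0 0 0.7; 0 0 0 0 0.7'; python3 -m jog '0 0 -40 0 0.7; 0 0 -50 0 0.7; 0 0 -40 0 0.7; 0 0 0 0 0.7; 0 0 0 0 0.7'
python3 - <<'E'
from h import *
o,s=wrist();print(o["ee_pos"])
cv2.imwrite("pics/w3.png",top(s,.058,.36,.66,-.14,.25,1500))
E
```

```text
OBS 14.22 [-0.02  0.02 -2.9 ] [0.041 0.005 0.012] [0.4919 0.0465 0.0287] 0.0558
t: 14.85
ee_pos: [0.4918, 0.0465, 0.029]
eef_rot: [-0.043, 0.999, 0.0, 0.0]
ft_force: [-0.0, 0.4, 0.2]
gripper_width: 0.078
grip_force: 0.0
t: 15.48
ee_pos: [0.4911, 0.0466, 0.1581]
eef_rot: [-0.043, 0.999, 0.0, -0.001]
ft_force: [0.2, -0.9, -0.1]
gripper_width: 0.078
grip_force: 0.0
[0.49110894 0.0465559  0.15807356]
```

View pics/w3.png

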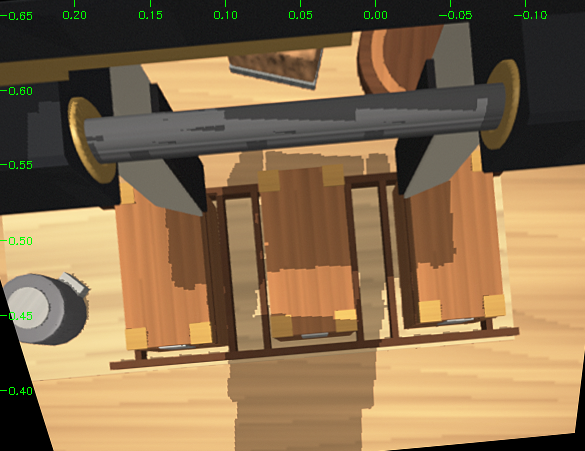

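The middle case is seated, with its bottom edge at (272,340) to (357,332). Next is the right case, with the same shake sequence.

```bash
python3 -m jog '0 -49 0 0 0.7; 0 -50 0 0 0.7; 0 0 0 0 0.7; 0 0 50 0 0.7; 0 0 50 0 0.7'; python3 -m jog '0 0 20 0 0.7; 0 0 12 0 0.7; 0 0 0 0 0.7; 0 0 0 0 -1; 0 0 0 0 -1';sh m.sh; python3 -m jog '0 0 0 0 -1; 0 0 0 0 -1; 0 0 0 0 -1'; sh m.sh
```

```text
t: 16.15
ee_pos: [0.4997, -0.0513, 0.057]
eef_rot: [-0.043, 0.999, 0.0, -0.0]
ft_force: [-0.0, 0.1, -0.0]
gripper_width: 0.078
grip_force: 0.0
t: 16.77
ee_pos: [0.5008, -0.0522, 0.0276]
eef_rot: [-0.043, 0.999, -0.0, 0.001]
ft_force: [-1.0, 0.4, -0.1]
gripper_width: 0.0622
grip_force: 0.0
  OBS 16.77 [-1.02  0.45 -0.12] [ 0.002  0.065 -0.039] [ 0.5008 -0.0522  0.0276] 0.0622
t: 17.15
ee_pos: [0.5006, -0.0522, 0.0274]
eef_rot: [-0.043, 0.999, -0.0, 0.001]
ft_force: [-1.0, 0.6, 4.9]
gripper_width: 0.0557
grip_force: 30.0
  OBS 17.15 [-1.03  0.56  4.94] [ 0.113  0.134 -0.01 ] [ 0.5006 -0.0522  0.0274] 0.0557
```

```bash
python3 -m jog '0 0 -20 0 -1; 0 0 -35 0 -1; 0 0 -35 0 -1; 0 0 0 0 -1; 0 0 0 0 -1' >/dev/null; sh m.sh;  python3 -m jog '0 0 0 0 -1; 0 0 0 0 -1'>/dev/null; sh m.sh
for i in 1 2 3; do
python3 -m jog '45 0 0 0 -1'>/dev/null; sh m.sh
python3 -m jog '-45 0 0 0 -1'>/dev/null; sh m.sh
done
python3 -m jog '0 0 0 0 -1'>/dev/null; sh m.sh
python3 -m jog '0 0 0 0 -1'>/dev/null; sh m.sh
python3 -m jog '0 0 0 0 -1'>/dev/null; sh m.sh
python3 -m jog '0 0 0 0 -1'>/dev/null; sh m.sh
python3 -m jog '45 0 0 0 -1'>/dev/null; python3 snap.py
python3 -m jog '-45 0 0 0 -1'>/dev/null; python3 snap.py
```

```text
OBS 17.77 [-0.24  0.32 -3.16] [ 0.009 -0.034 -0.039] [ 0.4992 -0.0519  0.1154] 0.0563
  OBS 18.02 [-0.47 -0.23 -2.81] [ 0.07   0.003 -0.007] [ 0.4996 -0.052   0.1156] 0.0559
  OBS 18.15 [-0.18 -0.38 -3.74] [0.04  0.116 0.033] [ 0.4569 -0.0564  0.1161] 0.0557
  OBS 18.27 [ 1.74 -0.39 -2.03] [-0.052 -0.183  0.006] [ 0.4873 -0.0496  0.1119] 0.0558
  OBS 18.4 [-1.38  0.04 -4.18] [-0.003  0.122  0.05 ] [ 0.4607 -0.0572  0.1157] 0.0558
  OBS 18.52 [ 1.75 -0.91 -2.11] [-0.014 -0.164  0.035] [ 0.4872 -0.0494  0.1112] 0.0556
  OBS 18.65 [-2.54 -0.67 -4.78] [-0.031  0.406  0.102] [ 0.4608 -0.0571  0.1155] 0.0558
  OBS 18.77 [ 1.45 -0.63 -2.95] [-0.076 -0.203  0.021] [ 0.4873 -0.0494  0.1112] 0.056
  OBS 18.9 [-0.07 -0.51 -2.95] [ 0.05  -0.067  0.017] [ 0.5021 -0.0522  0.1162] 0.0557
  OBS 19.02 [-1.47 -0.16 -3.  ] [ 0.014 -0.035 -0.035] [ 0.5003 -0.0521  0.1164] 0.0561
  OBS 19.15 [-0.54 -0.32 -3.65] [ 0.039 -0.02  -0.001] [ 0.5    -0.0521  0.1167] 0.0556
  OBS 19.27 [ 0.13 -0.13 -3.3 ] [-0.002 -0.07   0.003] [ 0.5    -0.0522  0.1168] 0.0553
My [ 0.506 -0.011 -0.044 -0.002 -0.057  0.03   0.025 -0.024 -0.02  -0.042] mean -0.0166 sd 0.0301 Fx [-7.2 -1.   0.6  1.   0.1  0.1 -0.6 -0.8  0.6  0.4]
My [-0.556 -0.019  0.05   0.08   0.062  0.001  0.008  0.033  0.064  0.058] mean 0.0445 sd 0.0261 Fx [ 7.   0.8 -0.3 -0.6 -0.3  0.8  0.   0.1 -0.3 -0.1]
```

The right case shows knocks the others didn't (My 0.41, Fx -2.5) and different inertia. I'll repeat the shake once to corroborate.

```bash
for i in 1 2 3 4 5 6; do
python3 -m jog '45 0 0 0 -1'>/dev/null; sh m.sh
python3 -m jog '-45 0 0 0 -1'>/dev/null; sh m.sh
done
python3 snap.py; python3 snap.py
```

```text
OBS 20.65 [-0.37 -0.39 -2.75] [-0.012  0.149 -0.016] [ 0.4569 -0.0565  0.1169] 0.0557
  OBS 20.77 [ 1.86 -1.19 -1.59] [-0.041 -0.156 -0.003] [ 0.4873 -0.0496  0.1127] 0.0557
  OBS 20.9 [-0.04 -0.52 -3.67] [-0.017  0.037 -0.024] [ 0.4607 -0.0573  0.1164] 0.0557
  OBS 21.02 [ 3.86 -1.46 -2.22] [-0.007 -0.38   0.005] [ 0.487  -0.0495  0.1119] 0.0558
  OBS 21.15 [-1.48  0.11 -3.14] [-0.012  0.161  0.008] [ 0.4606 -0.0572  0.1161] 0.0556
  OBS 21.27 [ 2.22 -1.   -2.09] [-0.015 -0.148  0.03 ] [ 0.4876 -0.0496  0.1121] 0.0558
  OBS 21.4 [-1.16  0.04 -0.92] [-0.002  0.093 -0.016] [ 0.4606 -0.0572  0.1161] 0.0558
  OBS 21.52 [ 2.44 -0.68 -3.17] [-0.03  -0.116  0.056] [ 0.4873 -0.0495  0.1119] 0.0557
  OBS 21.65 [-0.9   0.15 -0.3 ] [ 0.027  0.231 -0.038] [ 0.4608 -0.0572  0.1162] 0.0562
  OBS 21.77 [ 1.54 -1.53 -2.51] [-0.045 -0.132 -0.038] [ 0.4874 -0.0495  0.1119] 0.0559
  OBS 21.9 [-0.86 -0.46 -3.44] [-0.017  0.085  0.015] [ 0.4607 -0.0573  0.1162] 0.056
  OBS 22.02 [ 0.01 -1.   -1.57] [0.023 0.078 0.   ] [ 0.487  -0.0495  0.1118] 0.0559
My [-0.636 -0.059  0.038  0.041  0.021  0.104  0.009  0.032  0.094  0.008] mean 0.0432 sd 0.034 Fx [ 8.9  2.1 -0.6 -0.1  0.7 -0.8 -0.1 -1.   0.6  0.4]
My [ 0.049  0.097  0.01   0.018  0.079 -0.009  0.042 -0.037  0.058  0.011] mean 0.0216 sd 0.0347 Fx [ 0.1 -0.3 -0.6 -0.3 -0.8  0.5  0.2  0.1 -0.6  0.2]
```

Right is the rattler. I'll refine the board centre using both cameras.

```bash
python3 -m jog '0 0 -20 0 -1; 0 0 0 0 -1'
python3 - <<'E'
from h import *
im=[top(ctrl.snapshot(n),.014,.58,.75,-.16,.1,1500) for n in("side","scene")]
cv2.imwrite("pics/b.png",np.hstack(im));print(im[0].shape)
E
```

```text
t: 23.28
ee_pos: [0.5012, -0.0523, 0.1377]
eef_rot: [-0.043, 0.999, -0.0, 0.001]
ft_force: [0.7, -0.5, -3.6]
gripper_width: 0.0561
grip_force: 30.0
(256, 390, 3)
```

View pics/b.png

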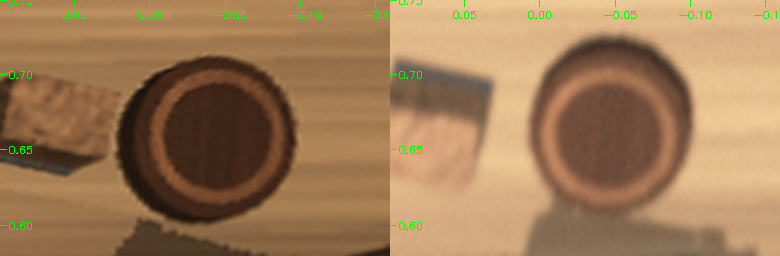

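Both views put the ring centre at (217,136) and (609,138), so the board is at (0.6585,-0.0455). I'll move there.

```bash
python3 -m jog '-30 -1 0 0 -1; -40 -2 0 0 -1; -40 -2 0 0 -1; -30 -1 0 0 -1; -17 -1 0 0 -1'; python3 -m jog '0 0 0 0 -1; 0 0 0 0 -1; 0 0 0 0 -1; 0 0 0 0 -1; 0 0 0 0 -1'
python3 - <<'E'
from h import *
cv2.imwrite("pics/end.png",cv2.resize(ctrl.snapshot("side")["img"][120:380,140:400],None,fx=2.2,fy=2.2))
E
```

```text
t: 24.0
ee_pos: [0.658, -0.0454, 0.1349]
eef_rot: [-0.043, 0.999, 0.0, -0.001]
ft_force: [0.1, 0.2, -3.6]
gripper_width: 0.056
grip_force: 30.0
t: 24.62
ee_pos: [0.6571, -0.0456, 0.1369]
eef_rot: [-0.043, 0.999, 0.0, 0.0]
ft_force: [-0.6, 0.7, -3.2]
gripper_width: 0.0556
grip_force: 30.0
```

View pics/end.png

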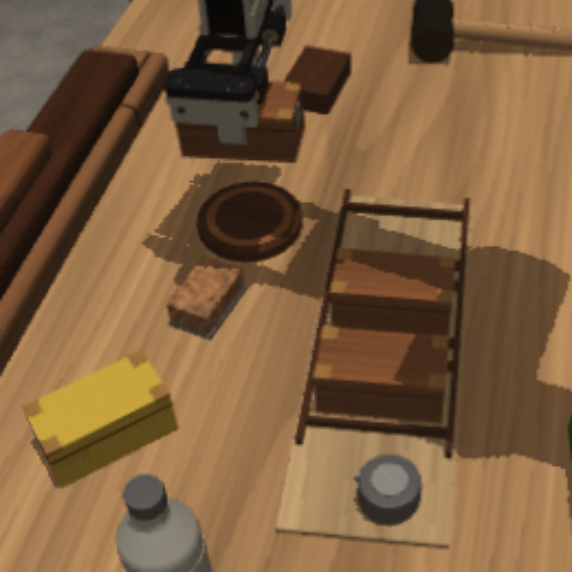

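The right case is held level above the board at (240,140). The left and middle cases are seated at (385,355) and (390,285), and the bystanders haven't moved. Handing in.

```bash
python3 -c "
from cell import ctrl
print(ctrl.sign_off())"
```

```text
the job is handed in; nothing more can be done
None
```

I picked the right case as the rattler, from irregular knocks in the force readings that the other two didn't show, and handed the job in at about 25 s with it held level and still about 10 cm above the scorched board; the other two are seated in their bays and the bystanders look undisturbed, but the hand-in returned no verdict.

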